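# Stack and load a tabletop cheese press

## Robot

A 6-joint arm with a two-finger parallel gripper is mounted at the origin on a cart in front of the work surface, level with it; the furniture and walls round the work are solid. World frame = base frame: x ahead of the robot, y to its left, z up, the work surface at z = 0. Lengths are in m, angles in rad, forces in N, time in s.
With the tool pointing down it reaches from about 0.35 to 0.8 m from the base axis. Payload 7.3 kg.
Tool frame: the origin (TCP) lies midway between the tips of the shut fingers; the grasp point (between the pads) lies 19 mm behind it; z points along the fingers, y is the line along which they close (so a half turn about z gives the same grasp; the last joint's range is limited). The gripper opens to 85 mm and grips with 20 to 120 N. Pads are 22 mm wide; open, the fingers measure 114 mm over their backs; the gripper's body (76 mm by 85 mm) begins 54 mm behind the grasp point. The pads swing forward as they close: fully open they stand 13 mm farther back than shut.
Start: joints at [-1.297, 0.342, 1.524, -0, 1.275, -0.146], TCP at [0.214, -0.479, 0.231] pointing down, gripper open.
Joint ranges: [-2.53, 2.53], [-0.77, 2.02], [0.04, 2.7], [-1, 4.14], [0.28, 2.66], [-3.11, 3.11]. Speed limits (rad/s): [2.57, 2.57, 3.14, 3.14, 3.14, 3.14].

## Interface

Orientations are given as a unit quaternion [w, x, y, z].
In Python, from cell import bot gives the robot as it stands. The module is installed in compiled form; this text tells all that it offers.
- The arm moves only by the tool arm_command, never from a script. Its argument "increments" is text: rows parted by semicolons, each of 5 numbers parted by spaces: the closure, from 0 (fully open) to 1 (shut), then the shift along the tool's x, y, z in m, then the turn about the tool's z in degrees. In form: fingers tx ty tz yaw; .... A call has exactly 5 rows; each row is the pose to reach, as a shift and turn from the pose commanded when the call began, along the tool's axes at that moment; what a row does not reach only later rows make up. A row lasts 1/8 s, in which the tool goes at most 62.5 mm and 10.7 degrees, less where a joint would pass 70% of its speed; a pose out of reach is approached as far as the arm can. A call with a gripper value outside its range is refused whole. The fingers move at their own pace and stop on an object; "grip_force" is the grip in N (left out, the last holds). Time passes only in rows, so rows that repeat a pose let the fingers close, or fill a call up. It gives the time, the measured TCP pose, the force, the opening and the grip force at its end, in the units of the state.
- bot.get_obs(): the state, without advancing time (a new reading comes with each control period).
- bot.get_image(name): name is "side" or "top" or "wrist"; returns the picture (400x640x3 uint8, red, green, blue); there is no depth.
- bot.camera_info(name): a dict with "fx", "fy", "cx", "cy" (pixels), "eye" and "rotation" of the camera in the world. Camera axes: x right, y up, looking along -z (the intrinsics and any distortion apply to the point x, -y, -z); pixel columns grow to the right and rows downward; lengths in m; the calibration is good to about 2 mm. A picture is of the moment at which its call begins: read the wrist's pose just before it. camera_info takes no time and is no camera call; for the wrist camera it gives the pose at the moment of the call.
- bot.sign_off(): hands the job in; it is judged then, once.
The state is a dict: "clock": time; "q": joint angles; "qd": joint speeds; "tau": joint torques, N m; "position": TCP position; "tcp_rot": TCP orientation; "wrist_force": force on the tool from outside, world axes, zero at the start; "moment": the same for the moment, N m; "opening": finger opening in m; "grasp_force": force on a finger pad.
Only numpy, scipy, OpenCV 4.12 (cv2) and the standard library are available. Lean on these libraries where they do the work, as an engineer would, in place of code of your own. Each camera call takes 0.05 s, during which the arm holds its last target. There are 200 camera calls.

## Task

Press the fresh cheese: set the round wooden follower into the mould on top of the cheese, then the notched press block astride the middle of the follower's batten. Without lifting it, slide the whey pan that carries this stack under the press spindle until it is home in the fork of the press foot, then turn the T knob clockwise until the spindle foot touches the block and about a quarter turn more, and let go. Leave the other cheeses where they are.

Things in the scene. Friction and masses are not known exactly. Their poses are not given: they have to be found in the camera images.
- press: screw press, bolted down; origin on the deck under the spindle, x from the fork's open front to the column. White column 40x46 mm at x = +124 mm; arm 42 mm wide from it to the spindle (54 mm boss), z = 164 to 210 mm. Fork: two steel legs 18 mm high, 22 wide, spread from x = +114 mm towards the front at 45 degrees either side; rounded ends at x = +38 mm, y = +/-92 mm
- press_nest (a point): point on the deck on the spindle axis, x as the press's: here the pan's centre lies when home. The 160 mm pan, pushed in along +x, nests against both fork legs and is centred by them
- knob_grip (a point): centre of the bar of the black T knob on top of the spindle: bar 80 mm long (x axis) by 17 mm wide (y) by 26 mm high, at the start about 258 mm above the deck; it sinks with the spindle as it is turned, 20 mm a turn. Below the bar a hub 32 mm across, then the arm, which the bar's underside clears by 20 mm or more. Grip the bar across its width from above
- press_knob (a joint): angle of the T knob, rad; grows as it turns clockwise seen from above, which lowers the spindle 20 mm a turn (3.18 mm a rad). Stiff (0.1 N m); stays where it is left
- foot_face (a point): centre of the underside of the spindle's white foot, a disc of 50 mm across; at the start it stands 2.5 to 4.5 mm higher than the top of the finished stack (120 mm over the deck)
- press_foot (a joint): how far the sprung foot is pushed up its sleeve, m: 0 while it hangs free, 0.005 for each quarter turn after the foot has touched (spring 1.5 N/mm, 3 N preload)
- pan_mid (a point): centre of the round steel whey pan, half-way up its wall (18 mm over the deck): 160 mm across, 36 mm high, with the white mould (outside 126 mm) and the cheese fixed in its middle; about 0.8 kg, too wide for a gripper to span, slides on the deck when pushed at its wall
- mould_rim (a point): centre of the mould's open top, 68 mm over the deck. Bore 108 mm; the cheese's top lies 14 mm below the rim
- follower_batten (a point): centre of the batten on top of the follower. Follower: pale wooden disc 102 mm across and 18 mm thick, with a batten 84 mm long (x axis), 24 mm wide (y) and 24 mm high on top; this point lies 30 mm over the disc's underside. Grip the batten across its width, tips above the disc
- block_mid (a point): centre of the wooden press block, 60 mm (x) by 58 mm (y) by 48 mm high, this point 24 mm over its underside. A notch 30 mm wide and 26 mm deep runs along x through its underside; it goes astride the middle of the follower's batten (the two x axes parallel, either way round), and then stands on the disc on its two cheeks
- block_top (a point): centre of the press block's top face, 48 mm over its underside
- dark_wheel_mid (a point): Bystander, not part of the job: dark brown cheese wheel, 159 mm across, 76 mm high; its centre
- yellow_block_mid (a point): Bystander, not part of the job: pale yellow cheese block, 58 (x) by 105 (y) by 52 mm high; its centre
- white_cone_mid (a point): Bystander, not part of the job: white block-shaped cheese, 74 by 82 by 74 mm high; its centre
- chili_wedge_mid (a point): Bystander, not part of the job: cut quarter cheese, 98 by 101 by 62 mm high; its centre
- crumbly_brick_mid (a point): Bystander, not part of the job: small crumbly yellow brick of cheese with a label, 57 (x) by 92 (y) by 40 mm high; its centre

How it is judged:
On the way, in this order (a step that is already met when the one before it is completed fails the run):
1. the follower lies flat in the mould on the cheese (horizontal distance between follower_batten and mould_rim below 0.006 m and z of follower_batten in the frame of mould_rim below 0.0185 m and angle between follower_batten's own z axis and vertical below 0.06 rad), for 0.2 s.
2. the press block stands astride the follower's batten, the pan still in front of the press (all of step 1 and horizontal distance between block_mid and follower_batten below 0.015 m and z of block_mid in the frame of follower_batten between 0.009 and 0.0145 m and angle between the x axis of block_mid and the x axis of follower_batten, either way round below 0.2 rad and angle between block_mid's own z axis and vertical below 0.06 rad and horizontal distance between pan_mid and press_nest above 0.06 m), for 0.2 s.
3. the pan with the whole stack is home in the fork, under the spindle, which does not press yet (all of step 1 and horizontal distance between block_mid and follower_batten below 0.015 m and z of block_mid in the frame of follower_batten between 0.009 and 0.0145 m and angle between the x axis of block_mid and the x axis of follower_batten, either way round below 0.2 rad and angle between block_mid's own z axis and vertical below 0.06 rad and horizontal distance between pan_mid and press_nest below 0.008 m and height (world z) of pan_mid below 0.022 m and value of joint press_foot below 0.001 m), for 0.2 s.
4. the foot touches the block and begins to press (all of step 1 and horizontal distance between block_mid and follower_batten below 0.015 m and z of block_mid in the frame of follower_batten between 0.009 and 0.0145 m and angle between the x axis of block_mid and the x axis of follower_batten, either way round below 0.2 rad and angle between block_mid's own z axis and vertical below 0.06 rad and horizontal distance between pan_mid and press_nest below 0.008 m and height (world z) of pan_mid below 0.022 m and value of joint press_foot above 0.0008 m).
At the end, for the whole second after the job is handed in: Pan home in the fork, within 8 mm of the spindle axis; follower flat in the mould, within 6 mm of its centre; block upright astride the batten, within 15 mm of its middle; foot pushed 2.5 to 8 mm up its sleeve (an eighth to two fifths of a turn past touching); all at rest (all of step 1 and horizontal distance between block_mid and follower_batten below 0.015 m and z of block_mid in the frame of follower_batten between 0.009 and 0.0145 m and angle between the x axis of block_mid and the x axis of follower_batten, either way round below 0.2 rad and angle between block_mid's own z axis and vertical below 0.06 rad and horizontal distance between pan_mid and press_nest below 0.008 m and height (world z) of pan_mid below 0.022 m and value of joint press_foot between 0.0025 and 0.008 m and linear speed of each of mould, press_block below 0.01 m/s).
It fails at once if one of the five bystander cheeses is shifted by more than 25 mm (distance of any of dark_wheel_mid, yellow_block_mid, white_cone_mid, chili_wedge_mid, crumbly_brick_mid from where it was at the start of the episode above 0.025 m).
It fails at once if the pan is lifted or tipped (height (world z) of pan_mid above 0.035 m or angle between pan_mid's own z axis and vertical above 0.12 rad).
It fails at once if the screw is overtightened, more than half a turn past touching (value of joint press_foot above 0.011 m).
It also fails if it takes over 72 s, if anything falls off the work surface, if the arm or the gripper's body presses on something with over 40 N, if the wrist force passes 120 N, or if a joint passes its speed limit or range.

## Working session

There is one attempt and no reset: what is moved stays moved. The work goes in short steps, Python scripts to look and compute and a tool call to move; the robot and the scene stay as the last step left them, time stands still between calls to the robot, and variables do not carry over. Pictures are saved under pics/ and viewed, at most 10 in all, crops included, and the job is handed in when it is done.

Besides the shell and the picture viewer there is one more tool, called after "Request:" by a JSON object that holds its "method" and its "body", one argument or row to a line. arm_command: Moves the arm, as the interface text tells. Its arguments: {"type":"object","properties":{"increments":{"type":"string"},"grip_force":{"type":"number"}},"required":["increments"]}

```bash
mkdir -p pics
cat > h.py <<'E'
import numpy as np, cv2
from cell import bot
def grab(n,f):
    c=bot.camera_info(n); im=bot.get_image(n); cv2.imwrite(f'pics/{f}.png',im[:,:,::-1]); return im,c
def ray(c,u,v):
    d=np.array([(u-c['cx'])/c['fx'],-(v-c['cy'])/c['fy'],-1.]); return np.array(c['eye']),np.array(c['rotation'])@d
def onz(c,u,v,z):
    e,d=ray(c,u,v); return e+d*(z-e[2])/d[2]
def proj(c,p):
    q=np.array(c['rotation']).T@(np.array(p)-c['eye']); return c['cx']-c['fx']*q[0]/q[2], c['cy']+c['fy']*q[1]/q[2]
E
python3 - <<'E'
from h import *
for n in('top','side'):
    im,c=grab(n,n+'0'); print(n,c)
o=bot.get_obs(); print(o)
E
```

```text
top {'fx': 393.2344335035084, 'fy': 393.2344335035084, 'cx': 319.6806127572144, 'cy': 194.17483575969385, 'eye': array([ 0.47487624, -0.05064614,  1.09376402]), 'rotation': array([-0.69923504, -0.02672271,  0.04960094,  0.71266822])}
side {'fx': 508.7860110040273, 'fy': 508.7860110040273, 'cx': 320.1743154766741, 'cy': 205.25548425628833, 'eye': array([0.13992056, 0.56484026, 1.17655986]), 'rotation': array([-0.26134048, -0.0905003 ,  0.30426081,  0.91155702])}
{'clock': 0.1, 'q': array([-1.29701408e+00,  3.42652145e-01,  1.52493564e+00,  1.06954544e-05,
        1.27539922e+00, -1.45963215e-01]), 'qd': array([ 0.00110997, -0.00212312, -0.00323314, -0.00283112, -0.0009758 ,
        0.00120711]), 'tau': array([ 1.86662648e-03, -4.34447479e+01, -2.46491611e+01, -2.15686218e-04,
        4.68495302e-03,  3.71228543e-05]), 'position': array([ 0.21389392, -0.47905462,  0.23069099]), 'tcp_rot': array([-6.96078121e-04,  9.78057525e-01,  2.08333848e-01, -3.94212049e-05]), 'wrist_force': array([-1.19241101,  0.40745575, -0.27208147]), 'moment': array([-0.01499569,  0.02453885, -0.02205027]), 'grasp_force': 0.0, 'opening': 0.08500627381512607}
```

View pics/top0.png

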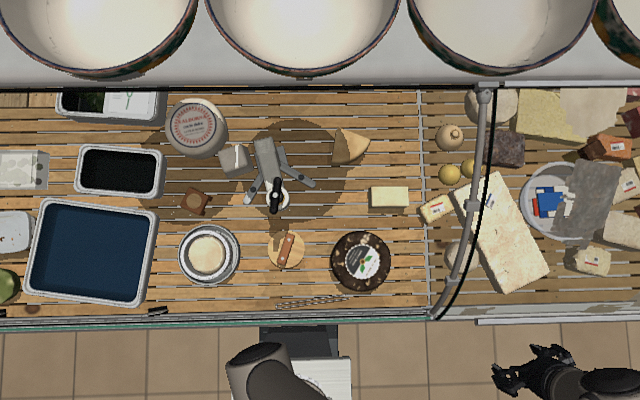

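View pics/side0.png

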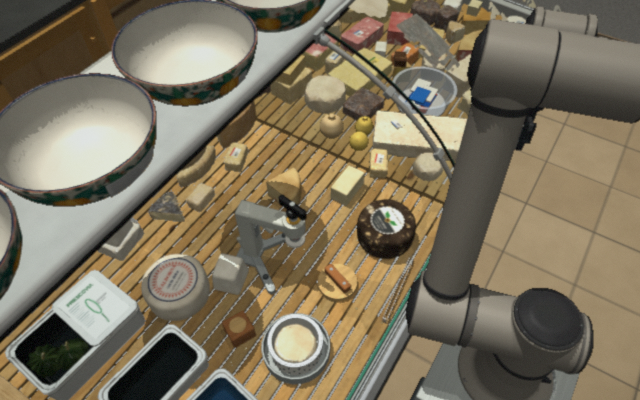

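The top view shows the pan at about (208,255), the follower at (286,250), the block at (195,202), the knob at (275,195) and the column at (265,150). The side view shows the same layout. The fork opens towards the robot.

```bash
cat >> h.py <<'E'
from scipy.spatial.transform import Rotation as R
_ci=bot.camera_info
class _B: pass
def cam(n):
    c=dict(_ci(n)); w,x,y,z=c['rotation']; c['rotation']=R.from_quat([x,y,z,w]).as_matrix(); return c
def grab(n,f):
    c=cam(n); im=bot.get_image(n); cv2.imwrite(f'pics/{f}.png',im[:,:,::-1]); return im,c
def tri(c1,p1,c2,p2):
    e1,d1=ray(c1,*p1); e2,d2=ray(c2,*p2)
    s=np.linalg.lstsq(np.c_[d1,-d2],e2-e1,rcond=None)[0]
    a,b=e1+s[0]*d1,e2+s[1]*d2; return (a+b)/2,np.linalg.norm(a-b)
E
python3 - <<'E'
from h import *
im=cv2.imread('pics/top0.png'); c=cam('top')
cv2.imwrite('pics/top0c.png',cv2.resize(im[130:280,165:325],None,fx=4,fy=4,interpolation=cv2.INTER_CUBIC))
for nm,u,v,z in(('pan',208,255,.036),('foll',286,250,.018),('block',195,202,.048),('knob',275,195,.258),('col',265,150,.2),('wheel',360,262,.076),('white',233,158,.074),('yellow',389,197,.052)):
    print(nm,onz(c,u,v,z).round(3))
E
```

```text
pan [0.433 0.212 0.036]
foll [0.441 0.008 0.018]
block [0.573 0.245 0.048]
knob [0.565 0.017 0.258]
col [0.676 0.043 0.2  ]
wheel [ 0.408 -0.185  0.076]
white [0.684 0.14  0.074]
yellow [ 0.577 -0.271  0.052]
```

View pics/top0c.png

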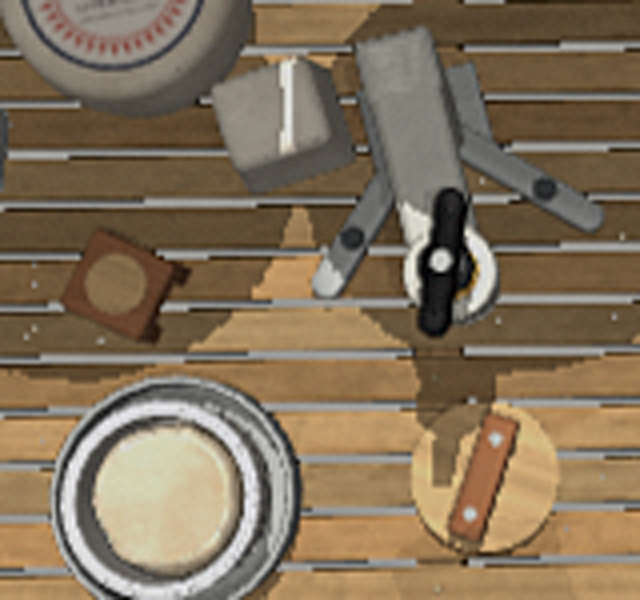

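The crop shows:
- **Follower:** batten running from (499,425) to (470,530), screws at (496,440) and (470,513).
- **Fork tips:** at (328,282) and (592,218).
- **Block:** notch axis running from (82,265) to (165,300).
- **Mould ring:** centred near (170,495).

```bash
cat >> h.py <<'E'
def wyaw(): # world angle of tool y axis
    w,x,y,z=bot.get_obs()['tcp_rot']; M=R.from_quat([x,y,z,w]).as_matrix(); return M
def goal(p,ang=None,pos=None):
    """shift in tool axes to TCP p; yaw deg so that tool y lies along world angle ang (rad, mod pi)"""
    o=bot.get_obs(); M=wyaw(); d=M.T@(np.array(p)-o['position'])
    yw=0
    if ang is not None:
        a0=np.arctan2(M[1,1],M[0,1]); yw=-np.degrees((ang-a0+np.pi/2)%np.pi-np.pi/2)
    print('shift mm',(d*1000).round(1),'yaw',round(yw,2),'q6',o['q'][5].round(2))
E
python3 - <<'E'
from h import *
c=cam('top')
P=lambda a,b,z: onz(c,165+a/4-.375,130+b/4-.375,z)
b1,b2=P(496,440,.042),P(470,513,.042); d=b1-b2; print('batten',(P(499,425,.042)+P(470,530,.042))/2,'ang',np.degrees(np.arctan2(d[1],d[0])))
print('disc edge L R T B',[P(*k,.018)[:2].round(3) for k in((411,478),(558,478),(485,402),(485,552))])
L,Rr=P(328,282,.018),P(592,218,.018); m=(L+Rr)/2; f=L-Rr; a=np.arctan2(-f[0],f[1]); print('tips',L,Rr,np.linalg.norm(f),'press ang',np.degrees(a),'nest',m+ -0.038*np.array([np.cos(a),np.sin(a),0]))
k1,k2=P(452,192,.271),P(434,330,.271); print('knob',(k1+k2)/2,np.linalg.norm(k1-k2),np.degrees(np.arctan2(*(k1-k2)[[1,0]])))
q=[P(*k,.048) for k in((103,230),(62,300),(150,338),(180,268))]; print('block',np.mean(q,0),[np.linalg.norm(q[i]-q[i-1]).round(3) for i in range(4)],'xang',np.degrees(np.arctan2(*((q[3]+q[2]-q[0]-q[1])[[1,0]]))))
M=wyaw();print(M.round(3)); w=cam('wrist'); o=bot.get_obs(); print('cam in tool',(M.T@(w['eye']-o['position'])).round(3),(M.T@w['rotation']).round(2))
goal([.44,.01,.231],np.radians(np.degrees(np.arctan2(d[1],d[0]))+90))
E
```

```text
batten [0.44449513 0.00682044 0.042     ] ang -20.443138145764923
disc edge L R T B [array([0.444, 0.058]), array([ 0.442, -0.041]), array([0.495, 0.007]), array([0.394, 0.008])]
tips [0.57831774 0.11331835 0.018     ] [ 0.61943541 -0.06783029  0.018     ] 0.1857565371008135 press ang 12.788480947196836 nest [0.56181921 0.01433264 0.018     ]
knob [0.56416334 0.01474151 0.271     ] 0.07331545850233512 -7.866854607511279
block [0.5765657  0.24306956 0.048     ] [np.float64(0.057), np.float64(0.053), np.float64(0.063), np.float64(0.05)] xang -115.74113011349706
[[ 0.913  0.408 -0.   ]
 [ 0.408 -0.913  0.001]
 [ 0.    -0.001 -1.   ]]
cam in tool [ 0.077  0.001 -0.142] [[ 0.    0.95  0.3 ]
 [ 1.   -0.   -0.  ]
 [ 0.    0.3  -0.95]]
shift mm [ 4.058e+02 -3.545e+02  3.000e-01] yaw 44.49 q6 -0.15
```

Request:
{"method": "arm_command", "body": {
  "increments": "0 0.04 -0.035 0 0; 0 0.08 -0.07 0 0; 0 0.12 -0.105 0 0; 0 0.16 -0.14 0 0; 0 0.2 -0.175 0 0",
  "grip_force": 40
}}

```text
clock: 0.72
position: [0.3256, -0.2364, 0.2312]
tcp_rot: [-0.0, 0.978, 0.208, 0.0]
wrist_force: [0.8, 0.3, 0.1]
opening: 0.0854
grasp_force: 0.0
```

Request:
{"method": "arm_command", "body": {
  "increments": "0 0.041 -0.036 0.01 9; 0 0.082 -0.072 0.02 18; 0 0.123 -0.108 0.03 27; 0 0.165 -0.144 0.05 36; 0 0.208 -0.178 0.06 44.5"
}}

```text
clock: 1.35
position: [0.4346, -0.0074, 0.175]
tcp_rot: [0.0, 0.986, -0.167, -0.0]
wrist_force: [1.1, -0.2, -0.0]
opening: 0.0851
grasp_force: 0.0
```

Run:
```python
from h import *
print(bot.get_obs()['position'],bot.get_obs()['wrist_force'],bot.get_obs()['q'])
im,c=grab('wrist','w1')
for z in(.042,.018): print(z, 'centre proj',proj(c,[.4445,.0068,z]))
```

```text
[ 0.43455026 -0.00740862  0.17502079] [ 1.14529396 -0.23581735 -0.02988084] [-1.93571905e-01  2.38715950e-01  1.84315001e+00 -2.84625432e-04
  1.06031968e+00  1.71206267e+00]
0.042 centre proj (np.float64(306.66642204938375), np.float64(188.66867574065947))
0.018 centre proj (np.float64(308.0205502647684), np.float64(182.6440783882868))
```

View pics/w1.png

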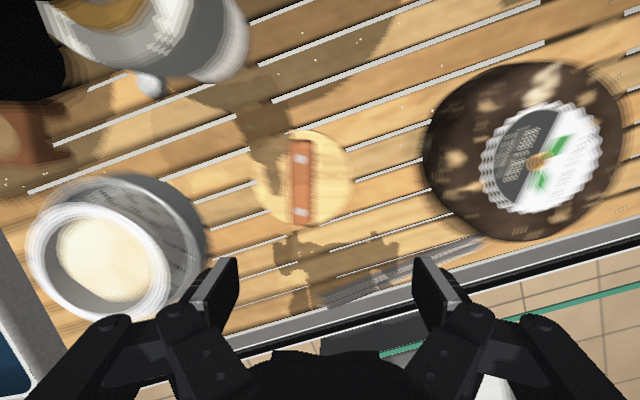

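The wrist view shows the follower batten at about (300,182), running almost straight up the image. The pan is at lower left and the dark wheel at right. The picture is motion-blurred, so I'll measure from a fresh one.

```bash
cat >> h.py <<'E'
def blob(im,lo,hi,c0,rad=90,z=None,c=None):
    hsv=cv2.cvtColor(im,cv2.COLOR_RGB2HSV); m=cv2.inRange(hsv,lo,hi)
    k=np.zeros_like(m); cv2.circle(k,(int(c0[0]),int(c0[1])),rad,255,-1); m=cv2.morphologyEx(m&k,cv2.MORPH_CLOSE,np.ones((5,5)))
    cs=cv2.findContours(m,cv2.RETR_EXTERNAL,cv2.CHAIN_APPROX_NONE)[0]
    return max(cs,key=cv2.contourArea)
E
python3 - <<'E'
from h import *
im,c=grab('wrist','w2')
hsv=cv2.cvtColor(im,cv2.COLOR_RGB2HSV); print(hsv[170:200:8,300].tolist(),hsv[182,335].tolist(),bot.get_obs()['position'])
k=blob(im,(0,90,60),(12,255,230),(300,182),60)
r=cv2.minAreaRect(k); print(r)
B=cv2.boxPoints(r); W=np.array([onz(c,*p,.042) for p in B]); print(W.round(4),W.mean(0).round(4),[np.linalg.norm(W[i]-W[i-1]).round(4) for i in range(4)])
i=0 if np.linalg.norm(W[0]-W[1])>np.linalg.norm(W[1]-W[2]) else 1
d=W[i+1]-W[i]; a=np.arctan2(d[1],d[0]); print('ang',np.degrees(a))
goal([*W.mean(0)[:2],.08],a+np.pi/2)
E
```

```text
[[12, 139, 172], [12, 139, 169], [12, 140, 173], [12, 139, 167]] [21, 97, 243] [ 0.4348552  -0.00517603  0.17438004]
((310.0, 183.5), (85.0, 24.0), 90.0)
[[ 0.4905  0.0031  0.042 ]
 [ 0.4832 -0.0173  0.042 ]
 [ 0.4056  0.0108  0.042 ]
 [ 0.4135  0.0331  0.042 ]] [0.4482 0.0075 0.042 ] [np.float64(0.0826), np.float64(0.0217), np.float64(0.0825), np.float64(0.0237)]
ang 160.11361357553278
shift mm [  8.7 -16.2  94.4] yaw 1.02 q6 1.71
```

Request:
{"method": "arm_command", "body": {
  "increments": "0 0 0 0.02 0; 0 0 0.04 0.04 0; 0 0 0 0.06 0; 0 0 0 0.06 0; 0 0 0 0.06 0"
}}

```text
clock: 2.08
position: [0.4343, -0.0094, 0.1159]
tcp_rot: [0.0, 0.987, -0.163, -0.0]
wrist_force: [-0.1, 0.0, 0.3]
opening: 0.0852
grasp_force: 0.0
```

Run:
```python
from h import *
im,c=grab('wrist','w3'); print(bot.get_obs()['position'])
k=blob(im,(0,90,60),(13,255,230),proj(c,[.446,.0075,.042]),80)
r=cv2.minAreaRect(k); print(r)
B=cv2.boxPoints(r); W=np.array([onz(c,*p,.042) for p in B]); print(W.mean(0).round(4),[np.linalg.norm(W[i]-W[i-1]).round(4) for i in range(4)])
i=0 if np.linalg.norm(W[0]-W[1])>np.linalg.norm(W[1]-W[2]) else 1
d=W[i+1]-W[i]; a=np.arctan2(d[1],d[0]); print('ang',np.degrees(a))
goal([*W.mean(0)[:2],.021],a+np.pi/2)
```

```text
[ 0.43448192 -0.00937918  0.11615083]
((297.0, 201.5), (105.0, 32.0), 90.0)
[0.4486 0.0074 0.042 ] [np.float64(0.0836), np.float64(0.0229), np.float64(0.0835), np.float64(0.0256)]
ang 160.51869555431745
shift mm [  7.9 -20.5  95.2] yaw 0.66 q6 1.7
```

Request:
{"method": "arm_command", "body": {
  "increments": "0 0.004 -0.0105 0.02 0.6; 0 0.008 -0.0205 0.05 0.6; 0 0.008 -0.0205 0.075 0.6; 0 0.008 -0.0205 0.092 0.6; 0 0.008 -0.0205 0.094 0.6"
}}

```text
clock: 2.75
position: [0.4482, 0.0076, 0.0214]
tcp_rot: [0.0, 0.986, -0.169, -0.001]
wrist_force: [-0.0, 1.2, 0.1]
opening: 0.0852
grasp_force: 0.0
```

Request:
{"method": "arm_command", "body": {
  "increments": "0.9 0 0 0 0; 0.9 0 0 0 0; 0.9 0 0 0 0; 0.9 0 0 0 0; 0.9 0 0 0 0"
}}

```text
clock: 3.38
position: [0.449, 0.0077, 0.0223]
tcp_rot: [0.0, 0.986, -0.169, 0.001]
wrist_force: [-0.3, -0.4, 6.0]
opening: 0.0232
grasp_force: 40.2
```

Request:
{"method": "arm_command", "body": {
  "increments": "0.9 0 0 -0.04 0; 0.9 0 0 -0.08 0; 0.9 -0.02 -0.02 -0.12 0; 0.9 -0.05 -0.04 -0.15 0; 0.9 -0.08 -0.06 -0.15 0"
}}

```text
clock: 4.0
position: [0.3937, 0.0918, 0.1738]
tcp_rot: [-0.001, 0.986, -0.169, 0.002]
wrist_force: [-0.8, 0.9, -2.7]
opening: 0.0227
grasp_force: 40.0
```

Request:
{"method": "arm_command", "body": {
  "increments": "0.9 0 0 0 0; 0.9 0 0 0 0; 0.9 0 0 0 0; 0.9 0 0 0 0; 0.9 0 0 0 0"
}}

```text
clock: 4.62
position: [0.3934, 0.0907, 0.1715]
tcp_rot: [0.0, 0.986, -0.17, -0.0]
wrist_force: [-0.5, 0.3, -1.4]
opening: 0.0232
grasp_force: 39.9
```

Run:
```python
from h import *
im,c=grab('wrist','w4'); print(bot.get_obs()['position'],bot.get_obs()['opening'],proj(c,[.433,.212,.068]))
```

```text
[0.39329283 0.09078774 0.17153286] 0.02295429871155046 (np.float64(176.64519147879463), np.float64(206.34096382608266))
```

View pics/w4.png

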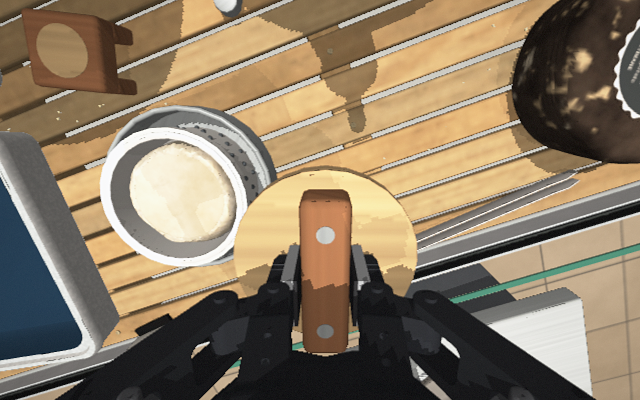

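The wrist view shows the follower held square, batten centre around (326,270). The white mould rim ring spans columns 101 to 245 and rows 128 to 266. The block is at upper left, with its top face around (68,52) and the notch facing right.

```bash
cat >> h.py <<'E'
from scipy.optimize import least_squares
def fitc(P,r=None):
    f=(lambda s: np.hypot(P[:,0]-s[0],P[:,1]-s[1])-(s[2] if r is None else r))
    s=least_squares(f,[*P.mean(0)[:2],r or .06],loss='soft_l1',f_scale=.001); return s.x, np.sqrt(np.mean(s.fun**2))
E
python3 - <<'E'
from h import *
im,c=cv2.imread('pics/w4.png')[:,:,::-1].copy(),cam('wrist')
hsv=cv2.cvtColor(im,cv2.COLOR_RGB2HSV)
for p in((108,195),(125,150),(115,190),(135,190),(180,190),(215,150)): print(p,hsv[p[1],p[0]].tolist(),end=' ')
m=cv2.inRange(hsv,(0,0,225),(180,20,255)); k=np.zeros_like(m); cv2.circle(k,(175,200),90,255,-1); m&=k
cs=cv2.findContours(m,cv2.RETR_EXTERNAL,cv2.CHAIN_APPROX_NONE)[0]; h=cv2.convexHull(max(cs,key=cv2.contourArea))[:,0]
h=h[(h[:,0]<228)]; P=np.array([onz(c,*p,.068) for p in h]); print(len(h),h.min(0),h.max(0)); print(fitc(P),fitc(P,.063))
# inner edge: cast rays from centre
Q=[]
for t in np.radians(range(60,300,6)):
    for r in np.arange(40,90,.5):
        x,y=175+r*np.cos(t),197+r*np.sin(t)
        if m[int(y),int(x)]: Q.append(onz(c,x,y,.068)); break
Q=np.array(Q); print(fitc(Q),fitc(Q,.054))
# held batten
z=bot.get_obs()['position'][2]+.042-.0223
A=[onz(c,*p,z) for p in((303,190),(351,190),(350,352),(303,352))]; print('batten held',np.mean(A,0),np.linalg.norm(A[0]-A[3]),np.linalg.norm(A[0]-A[1]))
d=onz(c,325,236,z)-onz(c,325,331,z); print('ang',np.degrees(np.arctan2(d[1],d[0])))
print('wht',[onz(c,*p,.048).round(4) for p in((23,11),(27,85),(110,95),(107,10))])
E
```

```text
(108, 195) [120, 1, 252] (125, 150) [20, 6, 250] (115, 190) [17, 17, 103] (135, 190) [24, 26, 249] (180, 190) [21, 36, 248] (215, 150) [30, 2, 248] 39 [100 128] [223 266]
(array([0.43755138, 0.21232508, 0.06228001]), np.float64(0.00013825148263336818)) (array([0.43740032, 0.21162664, 0.063     ]), np.float64(0.0006073961388728353))
(array([0.43332803, 0.20797438, 0.0536506 ]), np.float64(0.007964396547641597)) (array([0.43319453, 0.20759184, 0.054     ]), np.float64(0.007985159404658184))
batten held [0.39485354 0.08868268 0.19123286] 0.08546372462443362 0.020300998187780445
ang -19.502890958840634
wht [array([0.612 , 0.2605, 0.048 ]), array([0.566 , 0.2906, 0.048 ]), array([0.5363, 0.2301, 0.048 ]), array([0.5909, 0.1989, 0.048 ])]
```

Request:
{"method": "arm_command", "body": {
  "increments": "0.9 0 -0.03 0 0; 0.9 -0.001 -0.07 0.01 0; 0.9 -0.001 -0.11 0.02 0; 0.9 -0.001 -0.1307 0.04 0; 0.9 -0.001 -0.1307 0.05 0"
}}

```text
clock: 5.3
position: [0.4356, 0.2154, 0.1205]
tcp_rot: [0.0, 0.986, -0.168, -0.001]
wrist_force: [-0.3, -0.1, -1.6]
opening: 0.0231
grasp_force: 39.9
```

Request:
{"method": "arm_command", "body": {
  "increments": "0.9 0 0 0 0; 0.9 0 0 0 0; 0.9 0 0 0 0; 0.9 0 0 0 0; 0.9 0 0 0 0"
}}

```text
clock: 5.92
position: [0.436, 0.2145, 0.122]
tcp_rot: [-0.0, 0.986, -0.169, 0.0]
wrist_force: [-0.3, 0.7, -1.8]
opening: 0.0231
grasp_force: 39.9
```

Run:
```python
from h import *
im,c=grab('wrist','w5'); o=bot.get_obs(); print(o['position'],proj(c,[.4375,.212,.068]))
```

```text
[0.43593567 0.21452256 0.12187937] (np.float64(326.6440843910043), np.float64(221.20987004834083))
```

View pics/w5.png

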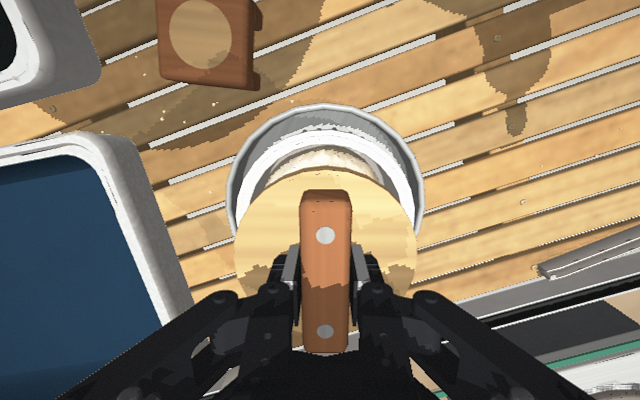

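The disc hangs over the mould, which sits inside the pan rim arc (columns 228 to 425, top row 104). The disc spans columns 234 to 418 with its top at row 169. It looks well centred sideways. I'll fit the arcs to check.

Run:
```python
from h import *
im,c=cv2.imread('pics/w5.png')[:,:,::-1].copy(),cam('wrist'); o=bot.get_obs(); T=o['position']; M=wyaw()
hsv=cv2.cvtColor(im,cv2.COLOR_RGB2HSV)
disc=cv2.inRange(hsv,(10,50,60),(35,255,255)); wh=cv2.inRange(hsv,(0,0,215),(180,22,255))
disc=cv2.morphologyEx(disc,cv2.MORPH_CLOSE,np.ones((7,7)))
zd=T[2]-.0223+.018
D,W=[],[]
for t in np.radians(np.r_[185:262:4,282:356:4]):
    rr=np.arange(60,130,.25); x=326+rr*np.cos(t); y=259+rr*np.sin(t)
    v=disc[y.astype(int),x.astype(int)]; i=np.argmax(v==0); D.append(onz(c,x[i],y[i],zd))
for t in np.radians(np.r_[200:340:4]):
    rr=np.arange(130,60,-.25); x=326+rr*np.cos(t); y=225+rr*np.sin(t)
    ok=(y>=0); v=wh[y.astype(int),x.astype(int)]; i=np.argmax(v>0); W.append(onz(c,x[i],y[i],.068))
D,W=np.array(D),np.array(W)
for n,P,r in(('disc',D,.051),('mould',W,.063)):
    a,b=fitc(P),fitc(P,r); print(n,a,b)
    if n=='disc': d=b[0]
e=fitc(W,.063)[0][:2]-d[:2]; print('need tool mm',(M.T@[*e,0]*1000).round(1), 'vs earlier mould', (M.T@[*(np.array([.4375,.212])-d[:2]),0]*1000).round(1))
```

```text
disc (array([0.45465851, 0.20688124, 0.03702655]), np.float64(0.003915213481263492)) (array([0.43502824, 0.21388004, 0.051     ]), np.float64(0.008697928607710851))
mould (array([0.44786108, 0.20882422, 0.06692768]), np.float64(0.003753947776318877)) (array([0.4520786 , 0.20653653, 0.063     ]), np.float64(0.004125138178603406))
need tool mm [18.5  1.2  0. ] vs earlier mould [3.  0.9 0. ]
```

Run:
```python
from h import *
c=cam('wrist'); o=bot.get_obs(); T=o['position']; M=wyaw()
def t(u,v,z): return ((M.T@(onz(c,u,v,z)-T))[:2]*1000).round(1)
zd=T[2]-.0223+.018
print('disc L R top',t(234,250,zd),t(418,250,zd),t(326,169,zd))
print('mould top',t(327,128,.068),'pan top L R',t(327,104,.036),t(228,180,.036),t(425,180,.036))
m=M.T@(np.array([.4375,.212,T[2]])-T)*1000; print('mould earlier',m.round(1))
im=cv2.imread('pics/w5.png'); print(im[98:176:2,300].sum(1).tolist())
```

```text
disc L R top [  4.8 -48.5] [ 4.8 50.9] [49.1  1.2]
mould top [65.8  1.9] pan top L R [80.7  2.1] [ 24.3 -75.1] [24.3 78.8]
mould earlier [2.3 1.9 0. ]
[495, 473, 447, 440, 551, 753, 649, 400, 458, 490, 426, 416, 420, 417, 413, 398, 691, 595, 762, 757, 759, 754, 763, 756, 755, 517, 586, 314, 311, 662, 695, 643, 730, 741, 749, 728, 325, 326, 631]
```

Request:
{"method": "arm_command", "body": {
  "increments": "0.9 0.0045 0.0006 0 0; 0.9 0.0045 0.0006 0.012 0; 0.9 0.0045 0.0006 0.022 0; 0.9 0.0045 0.0006 0.032 0; 0.9 0.0045 0.0006 0.036 0"
}}

```text
clock: 6.6
position: [0.4394, 0.2124, 0.0846]
tcp_rot: [0.0, 0.986, -0.169, -0.001]
wrist_force: [-1.0, -0.4, -1.9]
opening: 0.0229
grasp_force: 40.0
```

Request:
{"method": "arm_command", "body": {
  "increments": "0.9 0 0 0.002 0; 0.9 0 0 0.004 0; 0.9 0 0 0.006 0; 0.9 0 0 0.008 0; 0.9 0 0 0.0085 0"
}}

```text
clock: 7.22
position: [0.4399, 0.2125, 0.0771]
tcp_rot: [0.0, 0.986, -0.169, -0.0]
wrist_force: [-1.2, 0.4, -1.7]
opening: 0.023
grasp_force: 40.0
```

Request:
{"method": "arm_command", "body": {
  "increments": "0.45 0 0 0 0; 0.45 0 0 0 0; 0.45 0 0 0 0; 0.45 0 0 -0.01 0; 0.45 0 0 -0.05 0"
}}

```text
clock: 7.85
position: [0.4387, 0.2121, 0.1267]
tcp_rot: [0.001, 0.986, -0.169, -0.002]
wrist_force: [1.5, 0.5, -0.2]
opening: 0.0469
grasp_force: 0.0
```

Request:
{"method": "arm_command", "body": {
  "increments": "0 0 0 -0.05 -10; 0 0 0 -0.08 -20; 0 0.04 -0.02 -0.08 -30; 0 0.06 -0.04 -0.08 -40; 0 0.08 -0.04 -0.08 -50"
}}

```text
clock: 8.48
position: [0.5296, 0.2244, 0.2079]
tcp_rot: [-0.0, 0.964, 0.266, 0.0]
wrist_force: [-0.4, 0.1, 0.1]
opening: 0.0852
grasp_force: 0.0
```

Run:
```python
from h import *
goal([.5763,.245,.18],np.radians(157.4))
im,c=grab('top','t6'); s,cs=grab('side','s6'); print(bot.get_obs()['position'],bot.get_obs()['opening'])
a=cv2.resize(im[190:300,140:300],None,fx=2.5,fy=2.5); b=cv2.resize(s[290:400,200:360],None,fx=2.5,fy=2.5)
cv2.imwrite('pics/ts6.png',np.hstack([a,b])[:,:,::-1])
```

```text
shift mm [50.7  6.3 27.9] yaw -36.49 q6 1.3
[0.52995064 0.2230914  0.20745365] 0.08548636087073484
```

View pics/ts6.png

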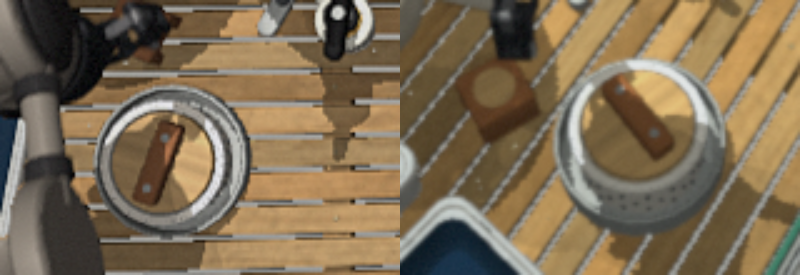

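The follower lies flat inside the mould ring in both views, batten around (158,165) in the left half of the combined picture. Now the block.

Request:
{"method": "arm_command", "body": {
  "increments": "0 0.01 0 0 -9; 0 0.02 0.003 0 -18; 0 0.035 0.005 0 -27; 0 0.049 0.0065 0.03 -36.5; 0 0.049 0.0065 0.03 -36.5"
}}

```text
clock: 9.2
position: [0.5725, 0.2427, 0.1753]
tcp_rot: [-0.001, 0.835, 0.55, -0.002]
wrist_force: [-0.5, 0.0, -0.1]
opening: 0.0855
grasp_force: 0.0
```

Request:
{"method": "arm_command", "body": {
  "increments": "0 0 0 0 0; 0 0 0 0 0; 0 0 0 0 0; 0 0 0 0 0; 0 0 0 0 0"
}}

```text
clock: 9.82
position: [0.5742, 0.2428, 0.1774]
tcp_rot: [0.0, 0.834, 0.552, 0.0]
wrist_force: [-0.2, -0.7, -0.7]
opening: 0.0851
grasp_force: 0.0
```

Run:
```python
from h import *
im,c=grab('wrist','w7'); print(bot.get_obs()['position'])
hsv=cv2.cvtColor(im,cv2.COLOR_RGB2HSV)
u=proj(c,[.5763,.245,.048]); print(u,hsv[int(u[1])][int(u[0])])
```

```text
[0.57416143 0.24282275 0.17725602]
(np.float64(325.46582906503056), np.float64(190.473345815217)) [ 17 105 180]
```

View pics/w7.png

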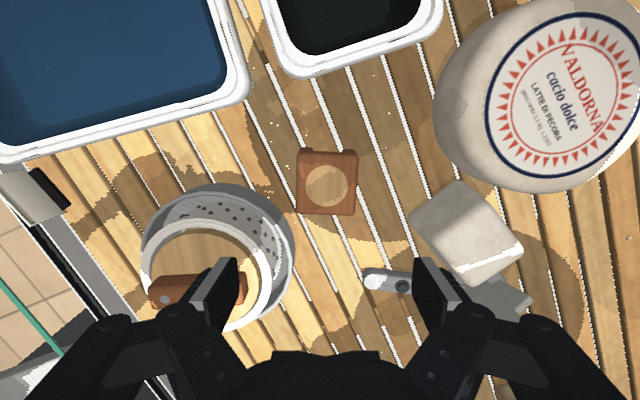

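The block is upright at about (327,185), almost square to the fingers. Its top face spans (298,154) to (357,215). The pan is at lower left and the left fork tip at about (368,277).

Run:
```python
from h import *
c=cam('wrist')
q=[onz(c,*p,.048) for p in((298,155),(356,155),(357.5,214.5),(297.5,215))]; print(np.mean(q,0),[np.linalg.norm(q[i]-q[i-1]).round(4) for i in range(4)])
print(onz(c,327,184.5,.048)); d=(q[0]+q[1]-q[2]-q[3]); a=np.arctan2(d[1],d[0]); print(np.degrees(a))
goal([*((np.mean(q,0)+onz(c,327,184.5,.048))/2)[:2],.016],a+np.pi/2)
print('tip',onz(c,366,277,.018))
```

```text
[0.5795946  0.24853078 0.048     ] [np.float64(0.0578), np.float64(0.0526), np.float64(0.0574), np.float64(0.0579)]
[0.57986489 0.24978073 0.048     ]
67.60138187092916
shift mm [  8.    2.6 161.3] yaw -0.6 q6 0.68
tip [0.57585367 0.12458208 0.018     ]
```

Request:
{"method": "arm_command", "body": {
  "increments": "0 0.007 0.0015 0.03 0; 0 0.007 0.0015 0.07 0; 0 0.007 0.0015 0.11 0; 0 0.007 0.0015 0.15 0; 0 0.007 0.0015 0.16 0"
}}

```text
clock: 10.5
position: [0.5766, 0.2482, 0.0145]
tcp_rot: [-0.001, 0.834, 0.552, -0.003]
wrist_force: [0.7, -0.1, 1.6]
opening: 0.0854
grasp_force: 0.0
```

Request:
{"method": "arm_command", "body": {
  "increments": "0.1 0 0 0.001 0; 0.6 0 0 0.001 0; 0.6 0 0 0.001 0; 0.6 0 0 0.001 0; 0.6 0 0 0.001 0"
}}

```text
clock: 11.12
position: [0.5796, 0.2491, 0.0183]
tcp_rot: [0.001, 0.834, 0.552, 0.002]
wrist_force: [-0.8, 0.6, 6.5]
opening: 0.0574
grasp_force: 43.5
```

Request:
{"method": "arm_command", "body": {
  "increments": "0.6 0 0 -0.03 0; 0.6 0 0 -0.07 0; 0.6 0 0 -0.11 0; 0.6 0 0 -0.15 0; 0.6 0 0 -0.16 0"
}}

```text
clock: 11.75
position: [0.5795, 0.2491, 0.1797]
tcp_rot: [0.001, 0.834, 0.552, 0.003]
wrist_force: [-0.1, 0.2, -2.4]
opening: 0.0573
grasp_force: 43.2
```

Run:
```python
from h import *
im,c=grab('wrist','w8'); o=bot.get_obs(); T=o['position']; M=wyaw(); print(T,o['opening'],np.degrees(np.arctan2(M[1,0],M[0,0])))
cv2.imwrite('pics/w8c.png',im[130:400,130:530][:,:,::-1].repeat(2,0).repeat(2,1))
```

```text
[0.57916447 0.24896787 0.17908892] 0.05735837586734672 67.01931084704381
```

View pics/w8c.png

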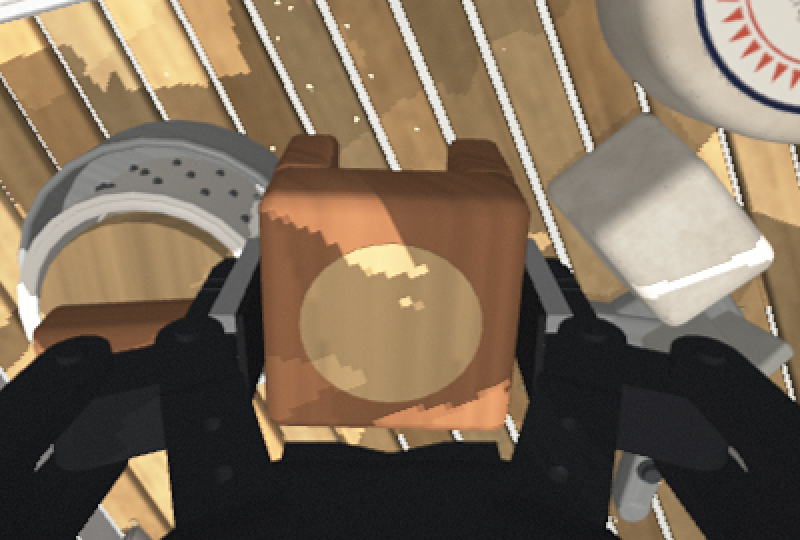

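The block is held upright and square: top face (265,200) to (515,428) in the crop, plug centre (391,323). I'll now carry it over the batten and turn it there.

Request:
{"method": "arm_command", "body": {
  "increments": "0.6 -0.015 -0.02 0 10; 0.6 -0.03 -0.045 0 20; 0.6 -0.05 -0.07 0 30; 0.6 -0.07 -0.095 0.005 40; 0.6 -0.0885 -0.1146 0.01 50"
}}

```text
clock: 12.42
position: [0.436, 0.2114, 0.1645]
tcp_rot: [0.0, 0.989, 0.145, -0.002]
wrist_force: [0.2, -0.1, -0.6]
opening: 0.0573
grasp_force: 43.1
```

Request:
{"method": "arm_command", "body": {
  "increments": "0.6 0 0 0 10; 0.6 0 0 0 20; 0.6 0 0 0.005 30; 0.6 0 0 0.01 36.45; 0.6 0 0 0.01 36.45"
}}

```text
clock: 13.05
position: [0.4371, 0.2116, 0.1546]
tcp_rot: [0.001, 0.986, -0.168, -0.002]
wrist_force: [0.7, 0.2, -1.1]
opening: 0.0571
grasp_force: 43.1
```

Request:
{"method": "arm_command", "body": {
  "increments": "0.6 0 0 0 0; 0.6 0 0 0 0; 0.6 0 0 0 0; 0.6 0 0 0 0; 0.6 0 0 0 0"
}}

```text
clock: 13.68
position: [0.4383, 0.212, 0.1563]
tcp_rot: [-0.0, 0.986, -0.169, 0.0]
wrist_force: [-0.4, -0.5, -1.4]
opening: 0.0576
grasp_force: 43.1
```

Run:
```python
from h import *
o=bot.get_obs(); T=o['position']; M=wyaw(); print(T,o['opening'],'ang',np.degrees(np.arctan2(M[1,0],M[0,0])))
im,c=grab('wrist','w9')
print('block off tool',(M.T@(onz(c,325.5,291.5,T[2]+.030)-T)*1000).round(1))
t=cam('top'); a,b=onz(t,207.6-.3,243.2-.3,.096),onz(t,198.8-.3,264.8-.3,.096); d=a-b; print('batten top',(a+b)/2,np.degrees(np.arctan2(d[1],d[0])))
# batten end visible in wrist?
print('batten end expected px',proj(c,np.array([.4368,.2131,.096])+.042*np.array([.943,-.333,0])))
goal([.4390,.2123,.12],np.radians(70.55))
```

```text
[0.438265   0.21198222 0.15626614] 0.057645590160696536 ang -19.42676217137131
block off tool [  2.1   0.9 -30. ]
batten top [0.43888206 0.2097439  0.096     ] -21.818184279819423
batten end expected px (np.float64(323.18522960284616), np.float64(165.8726366874353))
shift mm [ 0.6 -0.6 36.2] yaw 0.02 q6 2.2
```

Request:
{"method": "arm_command", "body": {
  "increments": "0.6 -0.003 -0.0005 0.005 0; 0.6 -0.003 -0.0005 0.015 0; 0.6 -0.003 -0.0005 0.025 0; 0.6 -0.003 -0.0005 0.033 0; 0.6 -0.003 -0.0005 0.035 0"
}}

```text
clock: 14.35
position: [0.4352, 0.2133, 0.1203]
tcp_rot: [0.0, 0.986, -0.169, -0.001]
wrist_force: [-0.3, 0.3, -1.2]
opening: 0.0577
grasp_force: 43.1
```

Request:
{"method": "arm_command", "body": {
  "increments": "0.6 0 0 0.006 0; 0.6 0 0 0.012 0; 0.6 0 0 0.018 0; 0.6 0 0 0.024 0; 0.6 0 0 0.028 0"
}}

```text
clock: 14.98
position: [0.4355, 0.2134, 0.0928]
tcp_rot: [0.0, 0.986, -0.169, -0.0]
wrist_force: [0.3, 0.1, -2.0]
opening: 0.0571
grasp_force: 43.1
```

Request:
{"method": "arm_command", "body": {
  "increments": "0.6 0 0 0.001 0; 0.6 0 0 0.002 0; 0.6 0 0 0.003 0; 0.6 0 0 0.003 0; 0.6 0 0 0.003 0"
}}

```text
clock: 15.6
position: [0.4357, 0.2135, 0.0904]
tcp_rot: [-0.0, 0.986, -0.169, 0.0]
wrist_force: [-0.8, -0.3, 1.6]
opening: 0.0577
grasp_force: 43.4
```

Request:
{"method": "arm_command", "body": {
  "increments": "0.15 0 0 0 0; 0.15 0 0 0 0; 0.15 0 0 0 0; 0.15 0 0 -0.01 0; 0.15 0 0 -0.04 0"
}}

```text
clock: 16.23
position: [0.4347, 0.2131, 0.1301]
tcp_rot: [0.001, 0.986, -0.169, -0.001]
wrist_force: [0.4, 0.8, 0.3]
opening: 0.0725
grasp_force: 0.0
```

Request:
{"method": "arm_command", "body": {
  "increments": "0 0 0 -0.05 -10; 0 0 -0.02 -0.1 -20; 0 0 -0.05 -0.11 -30; 0 0 -0.09 -0.11 -40; 0 0 -0.13 -0.11 -50"
}}

```text
clock: 16.85
position: [0.4792, 0.3371, 0.2414]
tcp_rot: [-0.0, 0.964, 0.266, 0.001]
wrist_force: [0.0, 0.8, 0.2]
opening: 0.0855
grasp_force: 0.0
```

Run:
```python
from h import *
o=bot.get_obs(); print(o['position'],o['q'])
M=wyaw(); c=cam('wrist'); e=M.T@(c['eye']-o['position']); r=M.T@c['rotation']
a=np.arctan2(.552,.834)*2; M7=np.array([[np.cos(a),np.sin(a),0],[np.sin(a),-np.cos(a),0],[0,0,-1]])
c7=dict(c); c7['rotation']=M7@r; c7['eye']=np.array([.57416,.24282,.17726])+M7@e
t=cam('top')
print('tray corner',tri(c7,(247,88),t,(157,203)))
im,_=grab('top','t10'); s,_=grab('side','s10')
A=cv2.resize(im[185:325,140:300],None,fx=2.5,fy=2.5); B=cv2.resize(s[260:400,200:360],None,fx=2.5,fy=2.5)
cv2.imwrite('pics/ts10.png',np.hstack([A,B])[:,:,::-1])
goal([.4235,.326,.2],np.radians(7));
```

```text
[0.47920912 0.33710949 0.24142846] [ 4.82385771e-01  4.46998076e-01  1.33332069e+00 -1.95998452e-04
  1.35976480e+00  1.51427311e+00]
tray corner (array([0.56325392, 0.3413769 , 0.07793408]), np.float64(0.020921557650430394))
shift mm [-54.5 -17.5  40.2] yaw -66.12 q6 1.52
```

View pics/ts10.png

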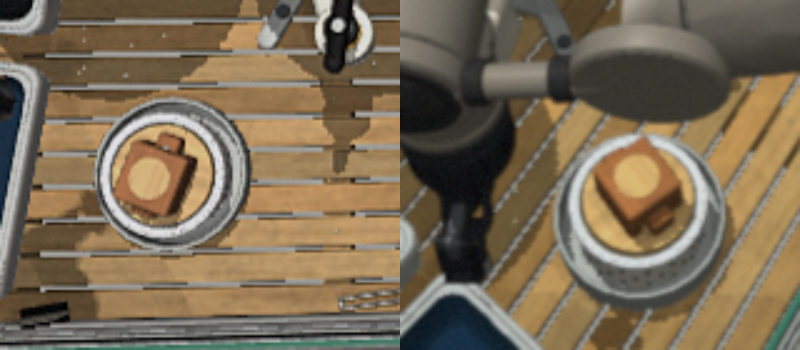

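Both views show the block standing astride the batten at the middle of the mould: block at (158,175) in the left half, pan rim spanning (97..249, 97..249). That was my last picture, so from here I work with numbers only.

Run:
```python
from h import *
t=cam('top')
P=np.array([onz(t,140+x/2.5-.3,185+y/2.5-.3,.036) for x,y in((97,173),(249,173),(173,98),(173,249))]); print('pan',P.mean(0),fitc(P))
for z in(.05,.065,.08): print(z,[onz(t,u,v,z)[:2].round(3) for u,v in((158,213),(155,235),(151,260))])
im=cv2.imread('pics/t10.png'); 
for v in (235,248,260): print(v,im[v,140:186].mean(1).astype(int).tolist())
print('block top',onz(t,140+152/2.5-.3,185+180/2.5-.3,.120))
```

```text
pan [0.43581577 0.20963912 0.036     ] (array([0.43587923, 0.20954045, 0.07926845]), np.float64(0.00033525135324488593))
0.05 [array([0.545, 0.34 ]), array([0.488, 0.346]), array([0.424, 0.355])]
0.065 [array([0.544, 0.334]), array([0.488, 0.34 ]), array([0.425, 0.349])]
0.08 [array([0.543, 0.328]), array([0.488, 0.335]), array([0.425, 0.343])]
235 [49, 43, 47, 48, 41, 48, 41, 27, 197, 187, 195, 192, 127, 87, 63, 63, 56, 151, 152, 145, 134, 136, 133, 129, 125, 127, 134, 139, 140, 140, 143, 147, 142, 140, 150, 154, 155, 157, 155, 154, 151, 153, 153, 150, 123, 181]
248 [50, 45, 49, 42, 32, 157, 195, 173, 195, 157, 108, 73, 66, 61, 83, 120, 122, 120, 116, 118, 120, 123, 120, 119, 120, 125, 120, 121, 120, 118, 119, 116, 120, 124, 129, 134, 138, 135, 155, 158, 49, 166, 219, 227, 210, 91]
260 [45, 42, 20, 183, 186, 181, 201, 150, 101, 67, 65, 67, 83, 55, 47, 47, 45, 134, 143, 145, 142, 144, 145, 141, 142, 146, 145, 145, 145, 147, 147, 148, 146, 147, 145, 144, 158, 152, 135, 63, 108, 217, 224, 232, 103, 78]
block top [0.43258249 0.20920722 0.12      ]
```

Request:
{"method": "arm_command", "body": {
  "increments": "0.55 -0.01 0 0 -10; 0.55 -0.025 0 0 -20; 0.55 -0.04 -0.001 0 -30; 0.55 -0.055 -0.002 0 -40; 0.55 -0.062 -0.002 0 -50"
}}

```text
clock: 17.58
position: [0.4235, 0.3052, 0.2409]
tcp_rot: [0.0, 0.762, 0.648, -0.0]
wrist_force: [0.7, -0.4, 0.2]
opening: 0.0382
grasp_force: 0.0
```

Request:
{"method": "arm_command", "body": {
  "increments": "0.55 0 0 0.01 -10; 0.55 0 0 0.03 -16.1; 0.55 0 0 0.05 -16.1; 0.55 0 0 0.05 -16.1; 0.55 0 0 0.05 -16.1"
}}

```text
clock: 18.2
position: [0.4247, 0.3061, 0.1913]
tcp_rot: [0.0, 0.665, 0.747, 0.001]
wrist_force: [-0.3, 0.4, -0.2]
opening: 0.0381
grasp_force: 0.0
```

Run:
```python
from h import *
o=bot.get_obs(); print(o['position'],o['q'],o['opening'])
im,c=grab('wrist','w11'); s,_=grab('top','t11')
goal([.425,.307,.013],np.radians(7))
```

```text
[0.42472383 0.3060723  0.19125385] [ 4.78099438e-01  3.74568087e-01  1.59200099e+00 -2.06023790e-04
  1.17378571e+00  3.62871695e-01] 0.03814561389949008
shift mm [ 6.000e-01 -1.000e-01  1.783e+02] yaw -0.36 q6 0.36
```

Request:
{"method": "arm_command", "body": {
  "increments": "0.55 0.001 0 0.03 0; 0.55 0.001 0 0.06 0; 0.55 0.001 0 0.09 0; 0.55 0.001 0 0.12 0; 0.55 0.001 0 0.135 0"
}}

```text
clock: 18.92
position: [0.4241, 0.3071, 0.0544]
tcp_rot: [-0.0, 0.665, 0.747, -0.0]
wrist_force: [0.7, 0.0, -0.1]
opening: 0.0384
grasp_force: 0.0
```

Request:
{"method": "arm_command", "body": {
  "increments": "0.55 0 0 0.01 0; 0.55 0 0 0.02 0; 0.55 0 0 0.03 0; 0.55 0 0 0.04 0; 0.55 0 0 0.043 0"
}}

```text
clock: 19.55
position: [0.424, 0.3071, 0.0115]
tcp_rot: [-0.0, 0.665, 0.747, -0.0]
wrist_force: [0.7, 0.6, 0.1]
opening: 0.0382
grasp_force: 0.0
```

Request:
{"method": "arm_command", "body": {
  "increments": "0.55 -0.005 0 0 0; 0.55 -0.012 0 0 0; 0.55 -0.02 0 0 0; 0.55 -0.03 0 0 0; 0.55 -0.04 0 0 0"
}}

```text
clock: 20.18
position: [0.429, 0.267, 0.0124]
tcp_rot: [-0.0, 0.665, 0.747, 0.0]
wrist_force: [-0.8, 4.7, -1.7]
opening: 0.0386
grasp_force: 2.6
```

Run:
```python
from h import *
im,t=grab('top','t12'); o=bot.get_obs(); print(o['position'],o['wrist_force'])
def arc(im,t,c0):
    g=cv2.GaussianBlur(cv2.cvtColor(im,cv2.COLOR_RGB2GRAY),(5,5),1)
    k=g[int(c0[1])-60:int(c0[1])+60,int(c0[0])-60:int(c0[0])+60]
    return cv2.HoughCircles(cv2.resize(k,None,fx=3,fy=3),cv2.HOUGH_GRADIENT,1,20,param1=120,param2=30,minRadius=50,maxRadius=100)
for n in('t10','t12'):
    i=cv2.imread(f'pics/{n}.png')[:,:,::-1].copy(); r=arc(i,t,(209,254)); 
    for x,y,rad in r[0][:5]: u,v=209-60+x/3,254-60+y/3; print(n,u,v,rad/3,onz(t,u,v,.036).round(4))
```

```text
[0.42896088 0.26579038 0.01234575] [-0.18524376 -0.60865635 -0.98735734]
t10 204.5 255.5 24.166666 [0.4318 0.2212 0.036 ]
t10 212.16667 253.16667 28.699999 [0.4375 0.2012 0.036 ]
t10 206.16667 248.5 22.833334 [0.45  0.217 0.036]
t10 208.5 261.5 17.133333 [0.416  0.2106 0.036 ]
t12 218.16666 253.83333 21.766668 [0.4354 0.1855 0.036 ]
t12 223.5 258.16666 25.5 [0.4238 0.1714 0.036 ]
```

```bash
cat >> h.py <<'E'
def mould(im,c,p0,dbg=False):
    """white rim outer edge, radial scan in the plane z=.068 round the guess p0"""
    hsv=cv2.cvtColor(im,cv2.COLOR_RGB2HSV); m=cv2.inRange(hsv,(0,0,190),(180,30,255))
    p=np.array(p0[:2],float)
    for it in range(6):
        P=[]
        for t in np.radians(range(0,360,5)):
            for r in np.arange(.074,.048,-.0005):
                u,v=proj(c,[p[0]+r*np.cos(t),p[1]+r*np.sin(t),.068]); 
                if 0<=u<639 and 0<=v<399 and m[int(round(v)),int(round(u))]: P.append([p[0]+r*np.cos(t),p[1]+r*np.sin(t)]); break
        P=np.array(P); s,e=fitc(P,.062); p=s[:2]
    return p.round(4),round(e,4),len(P)
E
python3 - <<'E'
from h import *
t,s=cam('top'),cam('side'); L=lambda n: cv2.imread(f'pics/{n}.png')[:,:,::-1].copy()
print(mould(L('top0'),t,(.437,.211)),mould(L('t10'),t,(.437,.211)),mould(L('side0'),s,(.437,.211)),mould(L('s10'),s,(.437,.211)))
print('t12',mould(L('t12'),t,(.44,.18)))
im,_=grab('side','s12'); print('s12',mould(im,s,(.44,.18)))
E
```

```text
(array([0.4352, 0.2129]), np.float64(0.0034), 72) (array([0.4354, 0.2126]), np.float64(0.004), 72) (array([0.4356, 0.2146]), np.float64(0.0013), 72) (array([0.4358, 0.2145]), np.float64(0.001), 70)
t12 (array([0.437 , 0.1772]), np.float64(0.0045), 72)
s12 (array([0.4377, 0.1789]), np.float64(0.0009), 16)
```

Request:
{"method": "arm_command", "body": {
  "increments": "0.55 -0.008 0 0 0; 0.55 -0.02 0 0 0; 0.55 -0.034 0 0 0; 0.55 -0.048 0 0 0; 0.55 -0.062 0 0 0"
}}

```text
clock: 20.9
position: [0.4362, 0.2059, 0.0124]
tcp_rot: [-0.0, 0.665, 0.747, 0.0]
wrist_force: [0.2, 5.8, -0.9]
opening: 0.0386
grasp_force: 2.8
```

Request:
{"method": "arm_command", "body": {
  "increments": "0.55 -0.014 0 0 0; 0.55 -0.028 0 0 0; 0.55 -0.042 0 0 0; 0.55 -0.054 0 0 0; 0.55 -0.062 0 0 0"
}}

```text
clock: 21.52
position: [0.4432, 0.1442, 0.0124]
tcp_rot: [-0.0, 0.665, 0.747, 0.0]
wrist_force: [-0.9, 6.2, -0.4]
opening: 0.0385
grasp_force: 3.0
```

Run:
```python
from h import *
o=bot.get_obs(); M=wyaw(); T=o['position']; g=T-M[:,0]*.0885; print(T,o['wrist_force'],g)
im,t=grab('top','t13'); s,sc=grab('side','s13'); print(mould(im,t,g),mould(s,sc,g))
```

```text
[0.44323556 0.14416183 0.01241551] [-0.91777925  6.24352003 -0.40023274] [0.45346195 0.05625467 0.01237251]
(array([0.4512, 0.0532]), np.float64(0.0043), 64) (array([0.451 , 0.0562]), np.float64(0.0017), 20)
```

Request:
{"method": "arm_command", "body": {
  "increments": "0.55 -0.014 0 0 0; 0.55 -0.028 0 0 0; 0.55 -0.042 0 0 0; 0.55 -0.054 0 0 0; 0.55 -0.064 0 0 0"
}}

```text
clock: 22.25
position: [0.4505, 0.0809, 0.0123]
tcp_rot: [-0.0, 0.665, 0.747, 0.0]
wrist_force: [-0.9, 6.9, 1.6]
opening: 0.0384
grasp_force: 3.2
```

Request:
{"method": "arm_command", "body": {
  "increments": "0.55 0.01 0 0 0; 0.55 0.03 0 0 0; 0.55 0.04 0 -0.05 0; 0.55 0.04 0 -0.1 0; 0.55 0.04 0 -0.15 0"
}}

```text
clock: 22.88
position: [0.4455, 0.1212, 0.1637]
tcp_rot: [0.0, 0.664, 0.747, -0.0]
wrist_force: [1.7, -0.6, -1.0]
opening: 0.0387
grasp_force: 0.0
```

Run:
```python
from h import *
o=bot.get_obs(); T=o['position']; print(T,o['wrist_force'])
im,t=grab('top','t14'); s,sc=grab('side','s14'); g=(.4575,-.008)
a,b=mould(im,t,g),mould(s,sc,g); print(a,b)
p=(a[0]+b[0])/2; n=np.array([.562,.0145]); an=np.radians(12.8); u=np.array([np.cos(an),np.sin(an)]); d=p-n; print('along',d@u,'off',d@[-u[1],u[0]])
# refine fork tips/knob: side view triangulation of left tip
print('tips from side0', onz(sc,270,287,.018))
w=p-.095*u; goal([*w,.17],an+np.pi/2); print(w)
```

```text
[0.44549671 0.1212259  0.16371486] [ 1.72772279 -0.61729628 -1.03126172]
(array([ 0.4563, -0.0123]), np.float64(0.0063), 63) (array([ 0.4577, -0.0079]), np.float64(0.001), 34)
along -0.10784077524352313 off -0.0007260818658727719
tips from side0 [0.58004668 0.11673805 0.018     ]
shift mm [-141.7 -101.6   -3.8] yaw 83.92 q6 -0.02
[ 0.36436081 -0.03114711]
```

Request:
{"method": "arm_command", "body": {
  "increments": "0.55 -0.02 -0.02 -0.01 -10; 0.55 -0.05 -0.045 -0.01 -20; 0.55 -0.08 -0.07 -0.01 -30; 0.55 -0.11 -0.09 -0.01 -40; 0.55 -0.1417 -0.1016 -0.01 -50"
}}

```text
clock: 23.6
position: [0.3603, -0.0323, 0.1716]
tcp_rot: [-0.001, 0.284, 0.959, -0.0]
wrist_force: [0.1, 0.1, 0.4]
opening: 0.0384
grasp_force: 0.0
```

Request:
{"method": "arm_command", "body": {
  "increments": "0.55 0 0 0 -10; 0.55 0 0 0 -20; 0.55 0 0 0 -30; 0.55 0 0 0 -40; 0.55 0 0 0 -46.1"
}}

```text
clock: 24.22
position: [0.3611, -0.0315, 0.1715]
tcp_rot: [-0.001, -0.114, 0.994, 0.0]
wrist_force: [0.3, -0.4, 0.4]
opening: 0.0384
grasp_force: 0.0
```

Request:
{"method": "arm_command", "body": {
  "increments": "0.55 0 0 0.01 0; 0.55 0 0 0.03 0; 0.55 0 0 0.05 0; 0.55 0 0 0.05 0; 0.55 0 0 0.05 0"
}}

```text
clock: 24.85
position: [0.3617, -0.032, 0.1223]
tcp_rot: [-0.0, -0.111, 0.994, -0.0]
wrist_force: [0.6, 0.0, 0.5]
opening: 0.0382
grasp_force: 0.0
```

Run:
```python
from h import *
o=bot.get_obs(); M=wyaw(); print(o['position'],o['q'],np.degrees(np.arctan2(M[1,0],M[0,0])))
s,sc=grab('side','s15'); a=mould(s,sc,(.4575,-.008)); print(a, mould(grab('top','t15')[0],cam('top'),(.4575,-.008)))
goal([.3644,-.0311,.012],np.radians(102.8))
```

```text
[ 0.36172958 -0.03195371  0.12230696] [-2.99945377e-01  1.95852341e-01  2.08850608e+00 -2.00539406e-04
  8.57369861e-01 -2.09265608e+00] -167.27772339013708
(array([ 0.4581, -0.0074]), np.float64(0.001), 57) (array([ 0.4583, -0.0107]), np.float64(0.0027), 63)
shift mm [ -2.4   0.6 110.7] yaw -0.06 q6 -2.09
```

Request:
{"method": "arm_command", "body": {
  "increments": "0.55 0 0 0.025 0; 0.55 0 0 0.05 0; 0.55 0 0 0.075 0; 0.55 0 0 0.1 0; 0.55 0 0 0.11 0"
}}

```text
clock: 25.58
position: [0.3616, -0.032, 0.0117]
tcp_rot: [-0.0, -0.111, 0.994, 0.0]
wrist_force: [-0.0, 0.1, 1.4]
opening: 0.0386
grasp_force: 0.0
```

Request:
{"method": "arm_command", "body": {
  "increments": "0.55 -0.006 0 0 0; 0.55 -0.014 0 0 0; 0.55 -0.026 0 0 0; 0.55 -0.04 0 0 0; 0.55 -0.054 0 0 0"
}}

```text
clock: 26.2
position: [0.413, -0.0196, 0.0127]
tcp_rot: [-0.002, -0.111, 0.994, 0.0]
wrist_force: [-7.8, -2.0, 3.7]
opening: 0.0381
grasp_force: 4.1
```

Run:
```python
from h import *
o=bot.get_obs(); M=wyaw(); T=o['position']; g=T-M[:,0]*.0885; print(T,o['wrist_force'],g)
im,t=grab('top','t16'); s,sc=grab('side','s16'); print(mould(im,t,g),mould(s,sc,g))
n=np.array([.562,.0145]); an=np.radians(12.8); u=np.array([np.cos(an),np.sin(an)]); d=g[:2]-n; print('along',d@u,'off',d@[-u[1],u[0]])
```

```text
[ 0.41298741 -0.01959356  0.01267905] [-7.81243133 -2.01027206  3.70981108] [4.99287068e-01 1.53026831e-05 1.23452429e-02]
(array([ 0.4977, -0.0008]), np.float64(0.0044), 38) (array([0.5   , 0.0023]), np.float64(0.0012), 38)
along -0.06436353831645619 off -0.00023078731523727247
```

Tracking well along the press line, with about 64 mm to go.

Request:
{"method": "arm_command", "body": {
  "increments": "0.55 -0.01 0 0 0; 0.55 -0.02 0 0 0; 0.55 -0.03 0 0 0; 0.55 -0.038 0 0 0; 0.55 -0.045 0 0 0"
}}

```text
clock: 26.92
position: [0.4562, -0.0099, 0.0124]
tcp_rot: [-0.002, -0.111, 0.994, 0.0]
wrist_force: [-9.1, -1.7, 6.7]
opening: 0.0383
grasp_force: 4.9
```

Request:
{"method": "arm_command", "body": {
  "increments": "0.55 -0.004 0 0 0; 0.55 -0.007 0 0 0; 0.55 -0.01 0 0 0; 0.55 -0.012 0 0 0; 0.55 -0.014 0 0 0"
}}

```text
clock: 27.55
position: [0.4696, -0.0069, 0.0125]
tcp_rot: [-0.002, -0.111, 0.994, 0.0]
wrist_force: [-8.4, -1.9, 6.4]
opening: 0.0385
grasp_force: 4.8
```

Run:
```python
from h import *
o=bot.get_obs(); M=wyaw(); T=o['position']; g=T-M[:,0]*.0885; print(T,o['wrist_force'],g)
im,t=grab('top','t17'); s,sc=grab('side','s17'); print(mould(im,t,g),mould(s,sc,g))
n=np.array([.562,.0145]); an=np.radians(12.8); u=np.array([np.cos(an),np.sin(an)]); d=g[:2]-n; print('along',d@u,'off',d@[-u[1],u[0]])
```

```text
[ 0.46960746 -0.00693165  0.01246038] [-8.39991025 -1.94214352  6.41150495] [0.55591174 0.01265579 0.012068  ]
(array([0.5399, 0.0176]), np.float64(0.0057), 21) (array([0.5552, 0.0151]), np.float64(0.0011), 16)
along -0.006345547509596989 off -0.00044953558195642574
```

Keep creeping forward until the fork stops the pan.

Request:
{"method": "arm_command", "body": {
  "increments": "0.55 -0.002 0 0 0; 0.55 -0.004 0 0 0; 0.55 -0.0055 0 0 0; 0.55 -0.007 0 0 0; 0.55 -0.008 0 0 0"
}}

```text
clock: 28.28
position: [0.4775, -0.0052, 0.0125]
tcp_rot: [-0.002, -0.111, 0.994, 0.0]
wrist_force: [-9.2, -2.2, 6.3]
opening: 0.0384
grasp_force: 4.7
```

Request:
{"method": "arm_command", "body": {
  "increments": "0.55 -0.001 0 0 0; 0.55 -0.002 0 0 0; 0.55 -0.003 0 0 0; 0.55 -0.003 0 0 0; 0.55 -0.003 0 0 0"
}}

```text
clock: 28.9
position: [0.4784, -0.0047, 0.0124]
tcp_rot: [-0.004, -0.111, 0.994, 0.001]
wrist_force: [-14.5, -4.4, 12.2]
opening: 0.0386
grasp_force: 8.2
```

Request:
{"method": "arm_command", "body": {
  "increments": "0.55 -0.001 0 0 0; 0.55 -0.0015 0 0 0; 0.55 -0.002 0 0 0; 0.55 -0.002 0 0 0; 0.55 -0.002 0 0 0"
}}

```text
clock: 29.52
position: [0.4786, -0.0043, 0.0122]
tcp_rot: [-0.006, -0.112, 0.994, 0.001]
wrist_force: [-20.7, -7.1, 14.3]
opening: 0.0384
grasp_force: 11.0
```

Run:
```python
from h import *
o=bot.get_obs(); M=wyaw(); T=o['position']; g=T-M[:,0]*.0885; print(T,o['wrist_force'],g)
s,sc=grab('side','s18'); print(mould(s,sc,g))
n=np.array([.562,.0145]); an=np.radians(12.8); u=np.array([np.cos(an),np.sin(an)]); d=g[:2]-n; print('along',d@u,'off',d@[-u[1],u[0]])
```

```text
[ 0.47857403 -0.00428789  0.01220005] [-20.6506445   -7.13424804  14.34765383] [0.56486659 0.01532699 0.01115061]
(array([0.5651, 0.0175]), np.float64(0.0045), 15)
along 0.0029785688377459703 off 0.0001713537700912038
```

Request:
{"method": "arm_command", "body": {
  "increments": "0.55 0.004 0 0 0; 0.55 0.02 0 0 0; 0.55 0.06 0 0 0; 0.55 0.07 0 -0.04 0; 0.55 0.07 0 -0.1 0"
}}

```text
clock: 30.2
position: [0.4149, -0.0196, 0.1128]
tcp_rot: [-0.001, -0.111, 0.994, 0.0]
wrist_force: [1.5, -0.9, -0.4]
opening: 0.0384
grasp_force: 0.0
```

Request:
{"method": "arm_command", "body": {
  "increments": "0 0 0 -0.06 5; 0 0 0 -0.12 10; 0 0 0 -0.18 15; 0 0 0 -0.22 20.5; 0 0 0 -0.22 20.5"
}}

```text
clock: 30.82
position: [0.4177, -0.0199, 0.3359]
tcp_rot: [0.004, 0.068, 0.998, -0.001]
wrist_force: [0.0, -0.1, -0.9]
opening: 0.0854
grasp_force: 0.0
```

Run:
```python
from h import *
o=bot.get_obs(); M=wyaw(); print(o['position'],o['q'])
t=cam('top'); s=cam('side')
S,_=grab('side','s19'); print('pan',mould(S,s,(.563,.015)))
for nm,im,c in(('top0',cv2.imread('pics/top0.png')[:,:,::-1],t),('topnow',grab('top','t19')[0],t),('side0',cv2.imread('pics/side0.png')[:,:,::-1],s)):
    u=proj(c,[.5635,.015,.271]); m=(im.max(2)<45).astype(np.uint8)
    k=np.zeros_like(m); cv2.circle(k,(int(u[0]),int(u[1])),22,1,-1); n,l,st,ce=cv2.connectedComponentsWithStats(m&k)
    i=1+np.argmax(st[1:,4]); ys,xs=np.nonzero(l==i); W=np.array([onz(c,x,y,.268)[:2] for x,y in zip(xs,ys)])
    mu=W.mean(0); ev,V=np.linalg.eigh(np.cov((W-mu).T)); v=V[:,1]; pr=(W-mu)@v; print(nm,u,st[i],mu,'ang',np.degrees(np.arctan2(v[1],v[0])),'len',np.ptp(pr),'mid',mu+v*(pr.max()+pr.min())/2)
goal([.5635,.015,.33],np.radians(82.1))
```

```text
[ 0.41772223 -0.01985342  0.33586113] [-2.31273722e-01  6.73219295e-02  1.58859638e+00  7.82720326e-05
  1.47665857e+00 -1.66673325e+00]
pan (array([0.5631, 0.017 ]), np.float64(0.0035), 25)
top0 (np.float64(275.26521891982065), np.float64(195.1064236531142)) [270 177  14  37 274] [0.56251259 0.0144729 ] ang 171.65886442590696 len 0.07712093090024474 mid [0.56403435 0.01424979]
topnow (np.float64(275.26521891982065), np.float64(195.1064236531142)) [269 177  15  37 279] [0.56264014 0.01439739] ang 171.55457512827633 len 0.07712457470615636 mid [0.56402297 0.01419207]
side0 (np.float64(292.87543329010924), np.float64(202.456291322988)) [279 195  27  25 295] [0.55693277 0.02877215] ang 165.5355371059938 len 0.08511722968952376 mid [0.56046798 0.02786022]
shift mm [-141.4   53.9    2.4] yaw 0.22 q6 -1.67
```

Request:
{"method": "arm_command", "body": {
  "increments": "0 -0.04 0.015 0 0; 0 -0.08 0.03 0 0; 0 -0.12 0.045 0 0; 0 -0.1414 0.0535 0 0; 0 -0.1414 0.0535 0 0"
}}

```text
clock: 31.55
position: [0.5639, 0.0147, 0.3295]
tcp_rot: [-0.002, 0.067, 0.998, 0.0]
wrist_force: [-0.7, 0.6, -1.2]
opening: 0.0852
grasp_force: 0.0
```

Request:
{"method": "arm_command", "body": {
  "increments": "0 0 0 0 0; 0 0 0 0 0; 0 0 0 0 0; 0 0 0 0 0; 0 0 0 0 0"
}}

```text
clock: 32.17
position: [0.5635, 0.0143, 0.3324]
tcp_rot: [0.0, 0.067, 0.998, -0.0]
wrist_force: [-0.1, -0.8, -0.1]
opening: 0.0855
grasp_force: 0.0
```

Run:
```python
from h import *
o=bot.get_obs(); M=wyaw(); print(o['position'],o['q'])
im,c=grab('wrist','w20'); u=proj(c,[.5635,.0144,.271]); print(u,(im.max(2)[int(u[1])-70:int(u[1])+70:5, int(u[0])]).tolist(), im.max(2)[int(u[1])-15, int(u[0])-60:int(u[0])+60:3].tolist())
for z in (.271,): print([proj(c,[.5635+a*.04*np.cos(np.radians(171.7)),.0144+a*.04*np.sin(np.radians(171.7)),z]) for a in(-1,1)])
goal([.5635,.0144,.25],np.radians(81.7))
```

```text
[0.56350164 0.01429021 0.33239064] [-1.10555943e-01  3.61988322e-01  1.21910146e+00 -8.10605935e-05
  1.56011794e+00 -1.54635010e+00]
(np.float64(326.15920722980906), np.float64(219.09381125287217)) [118, 133, 210, 8, 18, 33, 53, 48, 42, 43, 41, 40, 43, 31, 249, 244, 31, 36, 39, 37, 37, 38, 50, 36, 116, 114, 149, 125] [127, 128, 130, 129, 136, 138, 142, 145, 140, 136, 139, 102, 225, 250, 251, 17, 56, 62, 24, 35, 40, 42, 40, 34, 30, 38, 48, 38, 247, 242, 106, 121, 69, 121, 118, 118, 119, 112, 126, 132]
[(np.float64(325.5740827317307), np.float64(267.97094114570905)), (np.float64(326.81340922218726), np.float64(164.44643985988142))]
shift mm [ 0.   0.1 82.3] yaw 0.56 q6 -1.55
```

Request:
{"method": "arm_command", "body": {
  "increments": "0 0 0 0.02 0.5; 0 0 0 0.04 0.5; 0 0 0 0.06 0.5; 0 0 0 0.078 0.5; 0 0 0 0.0815 0.5"
}}

```text
clock: 32.85
position: [0.563, 0.0144, 0.2496]
tcp_rot: [-0.001, 0.072, 0.997, 0.0]
wrist_force: [-0.1, -0.2, 0.5]
opening: 0.0854
grasp_force: 0.0
```

Request:
{"method": "arm_command", "body": {
  "increments": "0.95 0 0 0 0; 0.95 0 0 0 0; 0.95 0 0 0 0; 0.95 0 0 0 0; 0.95 0 0 0 0",
  "grip_force": 50
}}

```text
clock: 33.48
position: [0.5642, 0.0172, 0.2517]
tcp_rot: [0.001, 0.071, 0.997, 0.003]
wrist_force: [0.9, 11.5, 3.3]
opening: 0.0158
grasp_force: 52.8
```

Run:
```python
from h import *
o=bot.get_obs(); M=wyaw(); print(o['position'],o['q'],o['wrist_force'],o['moment'],o['opening'],np.degrees(np.arctan2(M[1,0],M[0,0])))
```

```text
[0.56416715 0.01720618 0.2517209 ] [-0.1081581   0.39895498  1.38051653  0.00523866  1.36006652 -1.53740386] [ 0.9127077 11.5482866  3.3340207] [ 1.65314289 -0.12873554 -0.07226315] 0.01584733117236486 171.82698775492526
```

Request:
{"method": "arm_command", "body": {
  "increments": "0.95 0 0.0035 0 0; 0.95 0 0.0035 0 0; 0.95 0 0.0035 0 0; 0.95 0 0.0035 0 0; 0.95 0 0.0035 0 0"
}}

```text
clock: 34.1
position: [0.5642, 0.0175, 0.2517]
tcp_rot: [0.001, 0.072, 0.997, -0.0]
wrist_force: [-1.3, 0.3, 5.6]
opening: 0.016
grasp_force: 53.1
```

Request:
{"method": "arm_command", "body": {
  "increments": "0.95 0 0 0.0005 8; 0.95 0 0 0.0009 16; 0.95 0 0 0.0013 24; 0.95 0 0 0.0018 32; 0.95 0 0 0.0022 40"
}}

```text
clock: 34.72
position: [0.5647, 0.0183, 0.2495]
tcp_rot: [0.001, 0.411, 0.912, 0.001]
wrist_force: [1.4, 4.4, 5.0]
opening: 0.0154
grasp_force: 53.0
```

Run:
```python
from h import *
o=bot.get_obs(); M=wyaw(); print(o['position'],o['q'][5],o['wrist_force'],o['moment'],o['opening'],np.degrees(np.arctan2(M[1,0],M[0,0])))
```

```text
[0.56465513 0.01830393 0.24946845] -0.8286903967746472 [1.42501    4.43712905 5.0239678 ] [ 0.40453343 -0.04936096  0.10675975] 0.015363547109316316 131.52429160761636
```

Request:
{"method": "arm_command", "body": {
  "increments": "0.95 0.0007 0.0007 0.0005 8; 0.95 0.0007 0.0007 0.0009 16; 0.95 0.0007 0.0007 0.0013 24; 0.95 0.0007 0.0007 0.0018 32; 0.95 0.0007 0.0007 0.0022 40"
}}

```text
clock: 35.35
position: [0.5655, 0.0187, 0.2473]
tcp_rot: [0.002, 0.698, 0.716, 0.001]
wrist_force: [4.6, 0.5, 2.9]
opening: 0.0159
grasp_force: 52.7
```

Request:
{"method": "arm_command", "body": {
  "increments": "0.95 0 0 0.0005 8; 0.95 0 0 0.0009 16; 0.95 0 0 0.0013 24; 0.95 0 0 0.0018 32; 0.95 0 0 0.0022 40"
}}

```text
clock: 35.98
position: [0.5665, 0.0185, 0.2451]
tcp_rot: [0.002, 0.901, 0.434, 0.003]
wrist_force: [8.3, 0.0, 1.2]
opening: 0.016
grasp_force: 52.4
```

Request:
{"method": "arm_command", "body": {
  "increments": "0.95 0 0 0.0005 8; 0.95 0 0 0.0009 16; 0.95 0 0 0.0013 24; 0.95 0 0 0.0018 32; 0.95 0 0 0.0021 37.5"
}}

```text
clock: 36.6
position: [0.567, 0.0177, 0.243]
tcp_rot: [0.001, 0.992, 0.122, 0.004]
wrist_force: [10.2, -2.6, 0.7]
opening: 0.0161
grasp_force: 52.4
```

Run:
```python
from h import *
o=bot.get_obs(); M=wyaw(); print(o['position'],o['q'][5],o['wrist_force'],o['moment'],o['opening'],np.degrees(np.arctan2(M[1,0],M[0,0])))
```

```text
[0.56703831 0.01773582 0.24304067] 1.2228151338024975 [10.21699941 -2.58558706  0.68251796] [-0.3158091  -1.39667437  0.19084263] 0.01609289225840108 14.037650501602053
```

Request:
{"method": "arm_command", "body": {
  "increments": "0.95 0.0025 -0.0005 0 0; 0.95 0.0025 -0.0005 0 0; 0.95 0.0025 -0.0005 0 0; 0 0.0025 -0.0005 0 0; 0 0.0025 -0.0005 0 0"
}}

```text
clock: 37.22
position: [0.5663, 0.02, 0.2418]
tcp_rot: [-0.0, 0.992, 0.124, -0.0]
wrist_force: [-0.1, -0.1, 0.1]
opening: 0.0511
grasp_force: 0.0
```

Request:
{"method": "arm_command", "body": {
  "increments": "0 0 0 0 0; 0 0 0 0 0; 0 0 0 0 0; 0 0 0 -0.02 0; 0 0 0 -0.05 0"
}}

```text
clock: 37.85
position: [0.566, 0.02, 0.2917]
tcp_rot: [-0.0, 0.992, 0.124, -0.001]
wrist_force: [-0.1, -0.3, 1.0]
opening: 0.0852
grasp_force: 0.0
```

Request:
{"method": "arm_command", "body": {
  "increments": "0 0 0 -0.04 0; 0 -0.04 0 -0.06 0; 0 -0.09 0 -0.06 0; 0 -0.14 0 -0.06 0; 0 -0.17 0 -0.06 0"
}}

```text
clock: 38.48
position: [0.3997, -0.0222, 0.3524]
tcp_rot: [0.0, 0.992, 0.124, 0.0]
wrist_force: [-0.5, -0.6, -0.2]
opening: 0.0854
grasp_force: 0.0
```

Run:
```python
from h import *
o=bot.get_obs(); print(o['position'],o['wrist_force'],o['clock'])
t=cam('top'); s=cam('side'); S,_=grab('side','s21'); T,_=grab('top','t21'); print('pan',mould(S,s,(.563,.015)))
b=cv2.imread('pics/s19.png')[:,:,::-1]; print('pan before',mould(b.copy(),s,(.563,.015)))
for nm,im in(('before',cv2.imread('pics/t19.png')[:,:,::-1]),('now',T)):
    u=proj(t,[.5635,.016,.265]); m=(im.max(2)<45).astype(np.uint8); k=np.zeros_like(m); cv2.circle(k,(int(u[0]),int(u[1])),22,1,-1)
    n,l,st,ce=cv2.connectedComponentsWithStats(m&k); i=1+np.argmax(st[1:,4]); ys,xs=np.nonzero(l==i); W=np.array([onz(t,x,y,.262)[:2] for x,y in zip(xs,ys)])
    mu=W.mean(0); ev,V=np.linalg.eigh(np.cov((W-mu).T)); v=V[:,1]; print(nm,st[i],mu.round(4),np.degrees(np.arctan2(v[1],v[0]))%180)
x,y=[int(q) for q in proj(s,[.563,.015,.1])]
d=np.abs(S.astype(int)-b.astype(int)).max(2)[y-60:y+60,x-60:x+60]; print('changed px',(d>40).sum())
```

```text
[ 0.39971523 -0.0221767   0.35235703] [-0.51700014 -0.6243377  -0.24727055] 38.475
pan (array([0.5632, 0.017 ]), np.float64(0.0042), 26)
pan before (array([0.5631, 0.017 ]), np.float64(0.0035), 25)
before [269 177  15  37 279] [0.5633 0.0149] 171.55457512827633
now [269 178  15  36 268] [0.5621 0.0144] 14.5752040868133
changed px 890
```

```bash
python3 -c "
from cell import bot
print(bot.sign_off())"
```

```text
the job is handed in; nothing more can be done
None
```

I handed the job in at about 38.6 s. The follower and block are on the cheese, the pan is home in the fork within about 2 mm of the spindle axis, and the knob was turned 157° clockwise and let go. From the given clearances that presses the foot about 4–6 mm, though I couldn't measure this directly, and no verdict came back.

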